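# Change over the tape rewinding spindle

## Task

Press the ejector lever down until the finished tape roll has been lifted off the spindle, then push the roll sideways, without picking it up, until it lies wholly on the outfeed shelf. Lower the ejector plate all the way again, then thread the bare cardboard core down the spindle fully home, and after it the aluminium collar down onto the core. Leave the roll flat on the shelf and everything else on the bench where it is.

Things in the scene. Friction and masses are not known exactly. Their poses are not given: they have to be found in the camera images.
- station: fixed tape rewinding station (mm). Origin on the bench under the axis of its upright spindle; z up, +y towards its raised outfeed shelf, the lever along x at y -82. Grey housing 46 tall. Square steel ejector plate 116 x 116 x 6 round the spindle: top at z 60 when down, z 102 when up, 4 above the spindle's tip, so that the roll can slide off over it
- spindle_tip (a point): centre of the spindle's flat tip, station (0, 0, 98) mm. The spindle is a fixed upright steel post, 35 mm diameter, its top 6 mm tapered to 25 mm
- shelf_middle (a point): point on top of the flat aluminium outfeed shelf, station (0, 135, 100) mm, a good place for the roll's centre. The shelf spans station x -62 to 62, y 64 to 204; its top is 2 mm below the raised plate's. Guides 12 mm high along both sides from y 118 on (inner faces at x +-58) and an end stop at y 204
- plate_top (a point): centre of the ejector plate's top face, on the spindle's axis; it rises and falls with the plate (38 mm hole round the spindle)
- ejector (a joint): height of the ejector plate above its lowest position, 0 (down) to 0.042 m (up). The plate is geared to the lever and stays where it is left; lower it by raising the lever or by pushing the plate itself down (about 7 N)
- lever_pad (a point): middle of the top of the black rubber pad (34 x 28 mm, 12 thick) on the end of the steel ejector lever, about 107 mm above the bench with the plate down, 38 mm with it up. The lever pivots about station y at station (30, -82, 55) mm, 155 mm from the pad; pressing the pad down about 69 mm (8 to 12 N) raises the plate fully
- roll: the finished roll: black sealing tape wound on a cardboard core, lying flat round the spindle on the ejector plate. 90 mm outside diameter, 39 mm bore, 20 mm tall, about 0.16 kg. Origin at the centre of its underside, z its axis
- core: the new bare core: thin-walled cardboard ring, 46 mm outside diameter, 39 mm bore, 20 mm tall, lying flat on the bench. Origin at the centre of its underside, z its axis; the same either way up
- collar: the clamp collar: thick-walled aluminium ring, 60 mm outside diameter, 39 mm bore, 16 mm tall, lying flat on the bench. Origin at the centre of its underside, z its axis; the same either way up
- offcut: bystander, leave alone: short dark offcut of hollow aluminium profile, 45 x 60 x 40 tall, hollow side up (mm); origin at its underside
- tin: bystander, leave alone: small plain steel tin, 52 diameter, 55 tall, standing (mm); origin at its underside
- tape_measure: bystander, leave alone: tape measure standing on its edge, 70 x 35 x 60 tall (mm); origin at its underside
- file: bystander, leave alone: flat steel file with a round wooden handle, about 300 long, 24 thick (mm); origin at its underside
- square: bystander, leave alone: try square lying flat, stock 100 long and 18 thick, blade 150 long (mm); origin at its underside
- spare_roll: bystander, leave alone: narrower, taller wound tape roll lying flat, 68 diameter, 30 tall, not to be used (mm); origin at its underside

How it is judged (in metres and radians):
On the way, in this order (a step that is already met when the one before it is completed fails the run):
1. the lever is pressed and the ejector plate has lifted the roll clear of the spindle (value of joint ejector above 0.038 m and z of roll in the frame of station above 0.095 m and horizontal distance between roll and spindle_tip below 0.025 m), for 0.1 s.
2. the roll lies flat and wholly on the outfeed shelf (y of roll in the frame of station between 0.106 and 0.17 m and x of roll in the frame of station between -0.03 and 0.03 m and z of roll in the frame of station between 0.094 and 0.106 m and angle between roll's own z axis and vertical below 0.12 rad), for 0.2 s.
3. the ejector plate is fully down again (value of joint ejector below 0.004 m), for 0.1 s.
4. the core is on the spindle, fully home on the plate (horizontal distance between core and spindle_tip below 0.005 m and z of core in the frame of station between 0.056 and 0.064 m and angle between core's own z axis and vertical below 0.12 rad and value of joint ejector below 0.004 m), for 0.2 s.
5. the collar is on the spindle, down on the core (horizontal distance between each of collar, core and spindle_tip below 0.005 m and z of collar in the frame of station between 0.076 and 0.084 m and angle between each of collar, core's own z axis and vertical below 0.12 rad and z of core in the frame of station between 0.056 and 0.064 m), for 0.2 s.
At the end, for the whole second after the job is handed in: Roll flat, wholly on the shelf (centre 106 to 170 mm along it from the spindle axis, within 30 mm of its middle line); ejector plate down (within 4 mm); core flat on the plate, collar flat on the core, both round the spindle, within 4 mm of full depth and 5 mm of the axis; all at rest (all of step 2 and all of step 5 and value of joint ejector below 0.004 m and linear speed of each of roll, core, collar below 0.02 m/s); the robot touches nothing.
It fails at once if the roll is picked up (raised more than 18 mm above the shelf) (z of roll in the frame of station above 0.118 m).
It fails at once if the roll falls from the station (z of roll in the frame of station below 0.05 m).
It fails at once if a bystander is moved more than 30 mm (distance of any of offcut, tin, tape_measure, file, square, spare_roll from where it was at the start of the episode above 0.03 m).
It also fails if it takes over 72 s, if anything falls off the work surface, if the arm or the gripper's body presses on something with over 40 N, if the wrist force passes 120 N, or if a joint passes its speed limit or range.

## Robot

A 7-joint arm with a two-finger parallel gripper is mounted at the origin on the work surface. World frame = base frame: x ahead of the robot, y to its left, z up, the work surface at z = 0. Lengths are in m, angles in degrees, forces in N, time in s.
With the tool pointing down it reaches from about 0.35 to 0.775 m from the base axis. Payload 3.1 kg.
Tool frame: the origin (TCP) lies midway between the tips of the shut fingers; the grasp point (between the pads) lies 19 mm behind it; z points along the fingers, y is the line along which they close (so a half turn about z gives the same grasp; the last joint's range is limited). The gripper opens to 85 mm and grips with 20 to 120 N. Pads are 22 mm wide; open, the fingers measure 114 mm over their backs; the gripper's body (76 mm by 85 mm) begins 54 mm behind the grasp point. The pads swing forward as they close: fully open they stand 13 mm farther back than shut.
Start: joints at [73.069, 17.813, 0.802, 86.603, -0.252, 75.585, -1.558], TCP at [0.138, -0.532, 0.231] pointing down, gripper open.
Joint ranges: [-154.91, 154.91], [-16.99, 109.72], [-72.82, 74.43], [7.12, 147.25], [-82.49, 262.49], [11.32, 116.49], [-174.64, 174.64]. Speed limits (degrees/s): [159.86, 159.86, 180, 180, 180, 180, 180].

## Interface

Orientations are given as a 3x3 rotation matrix whose columns are the frame's x, y, z axes.
In Python, from rig import ctrl, optics gives the robot as it stands. The module is installed in compiled form; this text tells all that it offers.
- The arm moves only by the tool jog_arm, never from a script. Its argument "increments" is a list that holds one entry, the list of rows, each a list of 7 numbers: the shift along the tool's x, y, z scaled (see below), then the turn, a rotation vector about the tool's x, y, z scaled (see below), then the opening, from -1 (shut) to 1 (fully open). In form: [[[x, y, z, wx, wy, wz, gripper], ...]]. A call has 1 to 8 rows; each row shifts and turns the commanded pose from where the row before left it, along the tool's axes as they then stand; what a row does not reach is not made up. The controller multiplies each number of a shift by 40 mm and each number of a turn by 4 degrees. A row lasts 1/10 s, in which the tool goes at most 50 mm and 8.59 degrees, less where a joint would pass 70% of its speed; a pose out of reach is approached as far as the arm can. A call with a number of a shift or a turn outside -1 to 1 is refused whole. A call with a gripper value outside its range is refused whole. The fingers move at their own pace and stop on an object; "force" is the grip in N (left out, the last holds). Time passes only in rows, so rows that do not move let the fingers close. It gives the time, the measured TCP pose, the force, the opening and the grip force at its end, in the units of the state.
- ctrl.read_state(): the state, without advancing time (a new reading comes with each control period).
- optics.capture(name): name is "scene" or "top" or "wrist"; returns a dict with "color" (480x640x3 uint8, red, green, blue), "camera_matrix" (3x3 intrinsics, pixels), "R" (3x3) and "t" (3): a world point X has camera coordinates R X + t. Camera axes: x right, y down, z forward; pixel columns grow to the right and rows downward; lengths in m; the calibration is good to about 2 mm. A picture is of the moment at which its call begins. There is no depth.
- ctrl.finish_job(): hands the job in; it is judged then, once.
The state is a dict: "time": time; "q": joint angles; "joint_vel": joint speeds; "joint_efforts": joint torques, N m; "eef_pos": TCP position; "tool_rot": TCP orientation; "ft_force": force on the tool from outside, world axes, zero at the start; "torque": the same for the moment, N m; "finger_gap": finger opening in m; "gripper_force": force on a finger pad.
Only numpy, scipy, OpenCV 4.12 (cv2) and the standard library are available. Lean on these libraries where they do the work, as an engineer would, in place of code of your own. Each camera call takes 0.05 s, during which the arm holds its last target. There are 200 camera calls.

## Working session

There is one attempt and no reset: what is moved stays moved. The work goes in short steps, Python scripts to look and compute and a tool call to move; the robot and the scene stay as the last step left them, time stands still between calls to the robot, and variables do not carry over. Pictures are saved under pics/ and viewed, at most 10 in all, crops included, and the job is handed in when it is done.

Besides the shell and the picture viewer there is one more tool, called after ">>>" by a JSON object that holds its "fn" and its "kwargs". jog_arm: Moves the arm, as the interface text tells. Its arguments: {"type":"object","properties":{"increments":{"type":"array","items":{"type":"array","items":{"type":"array","items":{"type":"number","minimum":-1,"maximum":1}}}},"force":{"type":"number"}},"required":["increments"]}

```bash
mkdir -p pics; python3 - <<'E'
from rig import ctrl, optics
import cv2,pickle
d={}
for n in ["scene","top"]:
    c=optics.capture(n); d[n]=c
    cv2.imwrite(f"pics/{n}0.png",c["color"][:,:,::-1])
pickle.dump(d,open("cap0.pkl","wb"))
s=ctrl.read_state();print(s["time"],s["eef_pos"],s["tool_rot"],s["finger_gap"])
E
```

```text
0.1 [ 0.13796405 -0.53173903  0.23032027] [[ 9.67946624e-01  2.51155253e-01 -6.10594560e-04]
 [ 2.51155984e-01 -9.67944443e-01  2.05607743e-03]
 [-7.46269626e-05 -2.14352769e-03 -9.99997700e-01]] 0.08526065662257024
```

View pics/scene0.png

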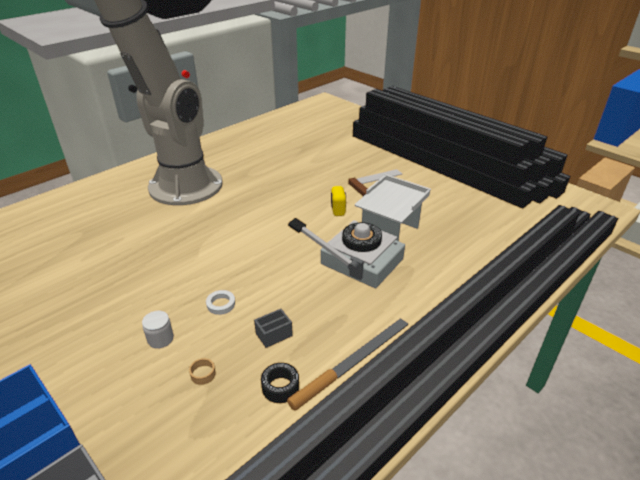

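View pics/top0.png

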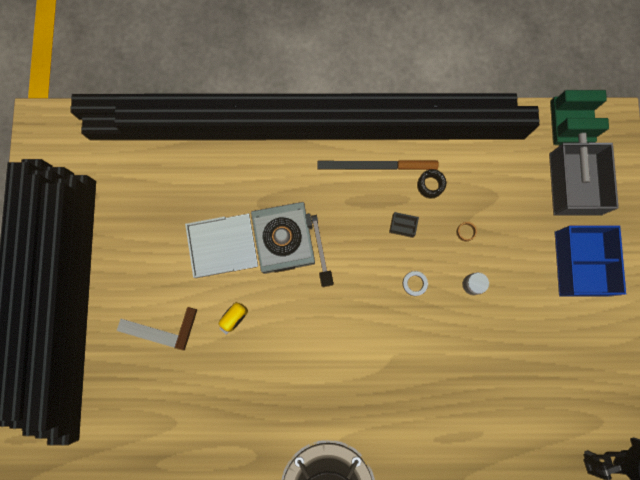

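The overview shows, in top-view pixels, the spindle at (282,236), pad (326,279), collar (415,284), core (466,232). In the scene view they are at (362,230), (297,225), (221,302) and (203,371). I'll zoom in for precise picks.

```bash
cat > h.py <<'E'
import numpy as np, cv2, pickle
def P(c): return c["camera_matrix"]@np.c_[c["R"],c["t"]]
def tri(c1,p1,c2,p2):
    X=cv2.triangulatePoints(P(c1),P(c2),np.float64(p1).reshape(2,1),np.float64(p2).reshape(2,1)).ravel()
    X=X[:3]/X[3]; e=[np.linalg.norm(proj(c,X)-p) for c,p in((c1,p1),(c2,p2))]
    return X,max(e)
def proj(c,X):
    x=P(c)@np.r_[X,1]; return x[:2]/x[2]
def ray(c,p,z):
    d=c["R"].T@np.linalg.solve(c["camera_matrix"],[*p,1]); o=-c["R"].T@c["t"]
    return o+d*(z-o[2])/d[2]
E
python3 - <<'E'
from h import *
d=pickle.load(open("cap0.pkl","rb"))
S,T=d["scene"],d["top"]
for n,t,s in [("spindle",(282,236),(362,229)),("pad",(326,279),(297,225)),("collar",(415,284),(221,301)),("core",(466,232),(203,370))]:
    print(n,*tri(T,t,S,s))
def crop(im,x,y,w,h,W,H): 
    o=cv2.resize(im[y:y+h,x:x+w,::-1],(W,H),interpolation=cv2.INTER_CUBIC)
    for i in range(0,w,10): cv2.line(o,(i*W//w,0),(i*W//w,10 if (x+i)%50 else 25),(0,0,255),1)
    for i in range(0,h,10): cv2.line(o,(0,i*H//h),(10 if (y+i)%50 else 25,i*H//h),(0,0,255),1)
    return o
a=crop(T["color"],180,200,160,100,400,250); b=crop(S["color"],285,170,160,120,400,300)
c=crop(T["color"],380,200,120,100,400,250)
e=crop(S["color"],150,280,120,120,300,300)
o=np.zeros((600,800,3),np.uint8); o[:250,:400]=a;o[250:550,:400]=b;o[:250,400:]=c;o[250:550,400:700]=e
cv2.imwrite("pics/comp.png",o)
E
```

```text
spindle [0.57390264 0.10467728 0.08955403] 0.2936023396511296
pad [0.47369659 0.00335723 0.09958807] 0.2103401102484627
collar [ 0.46988024 -0.21096364  0.00878272] 0.060685312444235376
core [ 0.59656375 -0.33909572  0.00970942] 0.1508212631063139
```

View pics/comp.png

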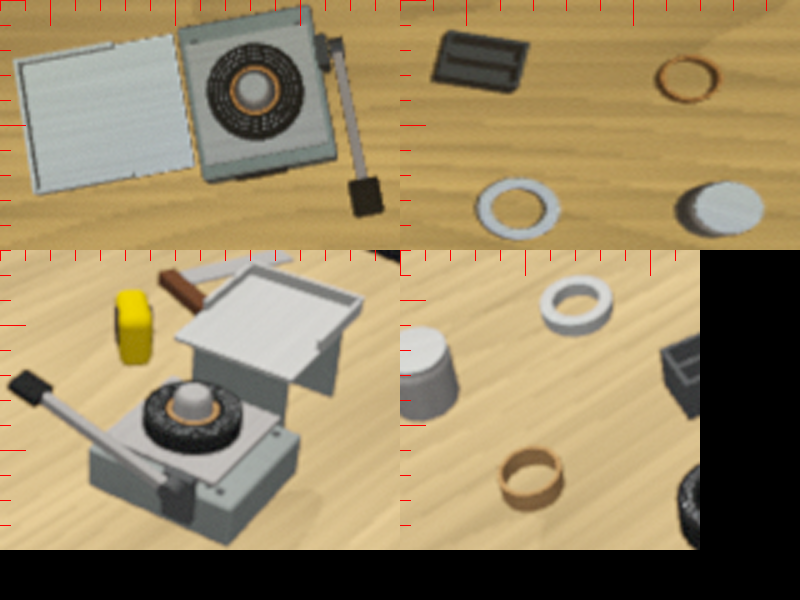

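Both views agree: pad and spindle are about 0.10 m high, and the collar and core tops are about 0.01–0.02 m high. Next I'll fit the station pose and compute the move to the pad.

```bash
cat >> h.py <<'E'
def go(target,yaw=None):
    """print tool-frame shift (units of 40mm) to a world target, and turn units about tool z to put tool x at yaw deg"""
    from rig import ctrl
    s=ctrl.read_state(); R=np.array(s["tool_rot"]); p=np.array(s["eef_pos"])
    d=R.T@(np.array(target)-p)/0.04
    y=np.degrees(np.arctan2(R[1,0],R[0,0]))
    print("t",round(s["time"],2),"pos",p.round(4),"yaw",y.round(2),"zax",R[:,2].round(4),"F",np.round(s["ft_force"],1),"gap",round(s["finger_gap"],4))
    print("units",d.round(3),"max",abs(d).max().round(2), "turn",None if yaw is None else np.round(-((yaw-y+180)%360-180)/4,2))
E
python3 - <<'E'
from h import *
from scipy.optimize import least_squares
d=pickle.load(open("cap0.pkl","rb"));S,T=d["scene"],d["top"]
A=lambda x,y:(180+x*.4,200+y*.4); B=lambda x,y:(285+x*.4,170+(y-250)*.4)
C=lambda x,y:(380+(x-400)*.3,200+y*.4); E=lambda x,y:(150+(x-400)*.4,280+(y-250)*.4)
obs=[(T,(0,0,98),A(254,89)),(S,(0,0,98),B(195,389)),(T,(-118,-82,107),A(365,196)),(S,(-118,-82,107),B(30,385)),
(T,(62,204,112),A(15,60)),(T,(62,64,100),A(175,35)),(T,(-62,64,100),A(193,166)),(T,(-62,204,112),A(36,193))]
def w(q,m): c,s=np.cos(q[2]),np.sin(q[2]); m=np.array(m)/1000; return np.r_[q[0]+c*m[0]-s*m[1],q[1]+s*m[0]+c*m[1],m[2]]
f=lambda q:np.concatenate([proj(c,w(q,m))-p for c,m,p in obs])
r=least_squares(f,[.574,.105,.17],loss="soft_l1");print(r.x,np.degrees(r.x[2]));print(f(r.x).reshape(-1,2).round(1))
print("pad",w(r.x,(-118,-82,107)),tri(T,A(365,196),S,B(30,385)),"tip",tri(T,A(254,89),S,B(195,389)))
for n,p,q in[("collar",C(518,208),E(577,298)),("core",C(687,78),E(532,470))]: print(n,tri(T,p,S,q))
np.save("st.npy",r.x)
x=w(r.x,(-119,-82,107)); go((x[0],x[1],.16),100)
E
```

```text
[0.57474126 0.10600554 0.18626408] 10.672145666923381
[[-0.6 -0.7]
 [-0.4  0.2]
 [ 0.1  0.3]
 [ 0.3 -1.8]
 [ 0.7 -0.3]
 [-1.4 -0.4]
 [ 0.5  0.2]
 [ 0.5  0.4]]
pad [0.47396781 0.00357161 0.107     ] (array([0.47457363, 0.00315081, 0.1028551 ]), np.float64(0.36583211390998754)) tip (array([0.57401447, 0.10560059, 0.09815555]), np.float64(0.7810961812237052))
collar (array([ 0.47118016, -0.21113225,  0.01495468]), np.float64(0.0736383568663618))
core (array([ 0.59728971, -0.33834488,  0.01533446]), np.float64(0.47992083630943877))
t 0.1 pos [ 0.138  -0.5317  0.2303] yaw 14.55 zax [-6.0e-04  2.1e-03 -1.0e+00] F [-0.6  0.2  0.2] gap 0.0853
units [ 11.467 -10.842   1.78 ] max 11.47 turn -21.36
```

>>> {"fn": "jog_arm", "kwargs": {"increments": [[[0.57, -0.54, 0.05, 0, 0, 0, -1], [0.57, -0.54, 0.05, 0, 0, 0, -1], [0.57, -0.54, 0.05, 0, 0, 0, -1], [0.57, -0.54, 0.05, 0, 0, 0, -1], [0.57, -0.54, 0.05, 0, 0, 0, -1], [0.57, -0.54, 0.05, 0, 0, 0, -1], [0.57, -0.54, 0.05, 0, 0, 0, -1], [0.57, -0.54, 0.05, 0, 0, 0, -1]]]}}

```text
time: 0.9
eef_pos: [0.2715, -0.3179, 0.2149]
tool_rot: [[0.968, 0.251, -0.001], [0.251, -0.968, 0.0], [-0.0, -0.001, -1.0]]
ft_force: [1.4, 0.9, -1.0]
finger_gap: 0.0
gripper_force: 0.0
```

>>> {"fn": "jog_arm", "kwargs": {"increments": [[[0.57, -0.54, 0.05, 0, 0, 0, -1], [0.57, -0.54, 0.05, 0, 0, 0, -1], [0.57, -0.54, 0.05, 0, 0, 0, -1], [0.57, -0.54, 0.05, 0, 0, 0, -1], [0.57, -0.54, 0.05, 0, 0, 0, -1], [0.57, -0.54, 0.05, 0, 0, 0, -1], [0.57, -0.54, 0.05, 0, 0, 0, -1], [0.57, -0.54, 0.05, 0, 0, 0, -1]]]}}

```text
time: 1.7
eef_pos: [0.4046, -0.1051, 0.1989]
tool_rot: [[0.968, 0.251, -0.001], [0.251, -0.968, -0.0], [-0.001, -0.0, -1.0]]
ft_force: [1.1, -0.3, 0.3]
finger_gap: -0.0
gripper_force: 0.0
```

>>> {"fn": "jog_arm", "kwargs": {"increments": [[[0.57, -0.54, 0.05, 0, 0, 0, -1], [0.57, -0.54, 0.05, 0, 0, 0, -1], [0.57, -0.54, 0.05, 0, 0, 0, -1], [0.57, -0.54, 0.05, 0, 0, 0, -1], [0, 0, 0, 0, 0, -1, -1], [0, 0, 0, 0, 0, -1, -1], [0, 0, 0, 0, 0, -1, -1], [0, 0, 0, 0, 0, -1, -1]]]}}

```text
time: 2.5
eef_pos: [0.4706, 0.0003, 0.1907]
tool_rot: [[0.86, 0.511, -0.001], [0.511, -0.86, 0.0], [-0.001, -0.001, -1.0]]
ft_force: [-0.2, 0.2, -0.6]
finger_gap: -0.0003
gripper_force: 0.0
```

>>> {"fn": "jog_arm", "kwargs": {"increments": [[[0, 0, 0, 0, 0, -1, -1], [0, 0, 0, 0, 0, -1, -1], [0, 0, 0, 0, 0, -1, -1], [0, 0, 0, 0, 0, -1, -1], [0, 0, 0, 0, 0, -1, -1], [0, 0, 0, 0, 0, -1, -1], [0, 0, 0, 0, 0, -1, -1], [0, 0, 0, 0, 0, -1, -1]]]}}

```text
time: 3.3
eef_pos: [0.4705, 0.0002, 0.1908]
tool_rot: [[0.459, 0.889, -0.001], [0.889, -0.459, -0.0], [-0.001, -0.001, -1.0]]
ft_force: [-0.4, 0.2, -0.5]
finger_gap: 0.0001
gripper_force: 0.0
```

>>> {"fn": "jog_arm", "kwargs": {"increments": [[[0, 0, 0, 0, 0, -1, -1], [0, 0, 0, 0, 0, -1, -1], [0, 0, 0, 0, 0, -1, -1], [0, 0, 0, 0, 0, -1, -1], [0, 0, 0, 0, 0, -1, -1], [0, 0, 0, 0, 0, -1, -1], [0, 0, 0, 0, 0, -1, -1], [0, 0, 0, 0, 0, -1, -1]]]}}

```text
time: 4.1
eef_pos: [0.4705, 0.0002, 0.1908]
tool_rot: [[-0.082, 0.997, -0.001], [0.997, 0.082, -0.0], [0.0, -0.001, -1.0]]
ft_force: [0.1, -0.0, 0.0]
finger_gap: -0.0002
gripper_force: 0.0
```

```bash
cat >> h.py <<'E'
def st(x,y,z):
    q=np.load("st.npy"); c,s=np.cos(q[2]),np.sin(q[2]); return np.array([q[0]+(c*x-s*y)/1000,q[1]+(s*x+c*y)/1000,z/1000])
E
python3 - <<'E'
from h import *
from rig import optics
go(st(-121,-82,112),100.7)
c=optics.capture("wrist");pickle.dump(c,open("w1.pkl","wb"));cv2.imwrite("pics/w1.png",c["color"][:,:,::-1])
print("tip",proj(c,st(0,0,98)),"pad",proj(c,st(-118,-82,107)))
E
```

```text
t 4.1 pos [4.705e-01 2.000e-04 1.908e-01] yaw 94.71 zax [-1.1e-03 -1.0e-04 -1.0e+00] F [ 0.1 -0.   0. ] gap -0.0002
units [0.07  0.02  1.971] max 1.97 turn -1.5
tip [538.41609539  66.21027055] pad [331.37038637 239.58887718]
```

View pics/w1.png

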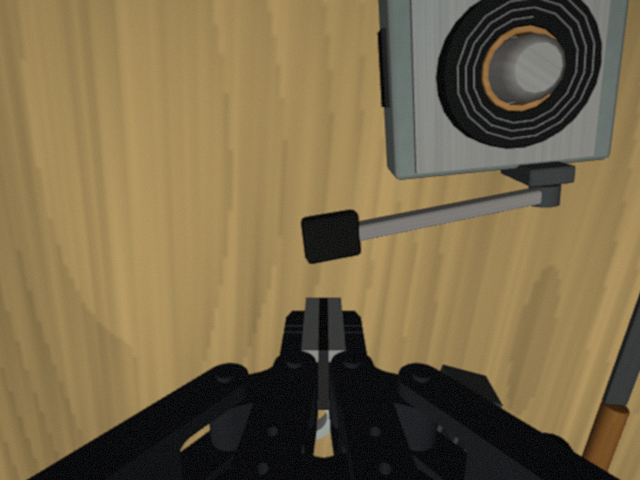

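Projection matches the wrist view: pad centre at (331,236) against a predicted (331,240), tip at (541,65) against (538,66). Now pressing.

>>> {"fn": "jog_arm", "kwargs": {"increments": [[[0.07, 0.02, 0.5, 0, 0, -0.75, -1], [0, 0, 0.5, 0, 0, -0.75, -1], [0, 0, 0.5, 0, 0, 0, -1], [0, 0, 0.4, 0, 0, 0, -1], [0, 0, 0.2, 0, 0, 0, -1], [0, 0, 0.2, 0, 0, 0, -1], [0, 0, 0.2, 0, 0, 0, -1], [0, 0, 0.2, 0, 0, 0, -1]]]}}

```text
time: 4.95
eef_pos: [0.4709, 0.0029, 0.0839]
tool_rot: [[-0.182, 0.983, -0.002], [0.983, 0.182, -0.001], [-0.001, -0.002, -1.0]]
ft_force: [-4.5, -0.7, 8.6]
finger_gap: -0.0001
gripper_force: 4.0
```

>>> {"fn": "jog_arm", "kwargs": {"increments": [[[0, 0, 0.2, 0, 0, 0, -1], [0, 0, 0.2, 0, 0, 0, -1], [0, 0, 0.2, 0, 0, 0, -1], [0, 0, 0.2, 0, 0, 0, -1], [0, 0, 0.2, 0, 0, 0, -1], [0, 0, 0, 0, 0, 0, -1]]]}}

```text
time: 5.55
eef_pos: [0.4702, 0.0028, 0.0427]
tool_rot: [[-0.182, 0.983, -0.003], [0.983, 0.182, -0.001], [-0.0, -0.003, -1.0]]
ft_force: [0.1, 0.9, 0.1]
finger_gap: -0.0003
gripper_force: 0.1
```

>>> {"fn": "jog_arm", "kwargs": {"increments": [[[0, 0, 0.06, 0, 0, 0, -1], [0, 0, 0.06, 0, 0, 0, -1], [0, 0, 0, 0, 0, 0, -1]]]}}

```text
time: 5.85
eef_pos: [0.4713, 0.003, 0.0393]
tool_rot: [[-0.182, 0.983, -0.001], [0.983, 0.182, -0.001], [-0.001, -0.001, -1.0]]
ft_force: [-3.9, -0.4, 7.3]
finger_gap: -0.0004
gripper_force: 3.8
```

```bash
python3 - <<'E'
from h import *
from rig import optics
go(st(-121,-82,112),100.7)
c=optics.capture("scene")
a=cv2.resize(c["color"][170:290,285:445,::-1],(480,360),interpolation=cv2.INTER_CUBIC)
c=optics.capture("wrist"); b=cv2.resize(c["color"][:,:,::-1],(320,240))
o=np.zeros((360,800,3),np.uint8);o[:,:480]=a;o[:240,480:]=b
cv2.imwrite("pics/p2.png",o)
E
```

```text
t 5.85 pos [0.4713 0.003  0.0393] yaw 100.51 zax [-8.0e-04 -1.1e-03 -1.0e+00] F [-3.9 -0.4  7.3] gap -0.0004
units [ 1.000e-03 -9.000e-03 -1.818e+00] max 1.82 turn -0.05
```

View pics/p2.png

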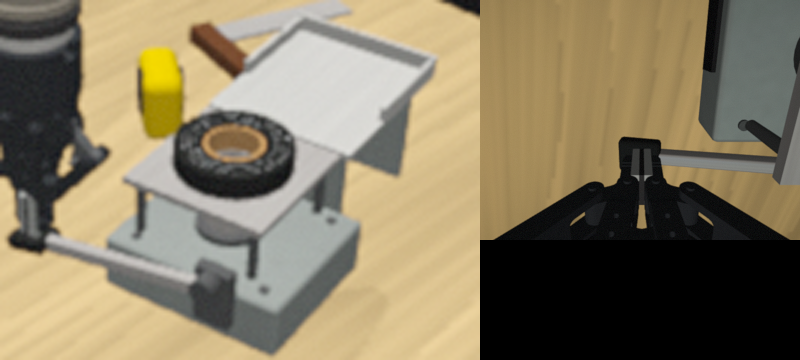

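The plate is nearly fully up and the roll is on it, over the spindle tip. I'll press to the stop.

>>> {"fn": "jog_arm", "kwargs": {"increments": [[[0, 0, 0.04, 0, 0, 0, -1], [0, 0, 0.03, 0, 0, 0, -1], [0, 0, 0, 0, 0, 0, -1], [0, 0, 0, 0, 0, 0, -1]]]}}

```text
time: 6.35
eef_pos: [0.4716, 0.003, 0.0387]
tool_rot: [[-0.183, 0.983, -0.0], [0.983, 0.183, -0.003], [-0.003, -0.001, -1.0]]
ft_force: [-8.9, -1.7, 25.0]
finger_gap: 0.0003
gripper_force: 13.1
```

>>> {"fn": "jog_arm", "kwargs": {"increments": [[[0, 0, -0.3, 0, 0, 0, -1], [0, 0, -0.7, 0, 0, 0, -1], [0, 0, -0.8, 0, 0, 0, 0.18], [0, 0, -0.8, 0, 0, 0, 0.18], [0, 0, -0.6, 0, 0, 0, 0.18], [0, 0, -0.3, 0, 0, 0, 0.18], [0, 0, 0, 0, 0, 0, 0.18]]]}}

```text
time: 7.05
eef_pos: [0.4733, 0.0033, 0.1774]
tool_rot: [[-0.183, 0.983, 0.005], [0.983, 0.183, -0.0], [-0.001, 0.005, -1.0]]
ft_force: [-0.3, -0.6, 0.3]
finger_gap: 0.0502
gripper_force: 0.0
```

```bash
python3 - <<'E'
from h import *
go(st(0,-76,150),100.7)
E
```

```text
t 7.05 pos [0.4733 0.0033 0.1774] yaw 100.52 zax [ 4.7e-03 -3.0e-04 -1.0e+00] F [-0.3 -0.6  0.3] gap 0.0502
units [0.162 2.964 0.697] max 2.96 turn -0.04
```

>>> {"fn": "jog_arm", "kwargs": {"increments": [[[0.03, 0.6, 0.14, 0, 0, 0, 0.18], [0.03, 0.6, 0.14, 0, 0, 0, 0.18], [0.03, 0.6, 0.14, 0, 0, 0, 0.18], [0.03, 0.6, 0.14, 0, 0, 0, 0.18], [0.03, 0.56, 0.14, 0, 0, 0, 0.18], [0, 0, 0, 0, 0, 0, 0.18]]]}}

```text
time: 7.65
eef_pos: [0.5875, 0.0315, 0.1443]
tool_rot: [[-0.184, 0.983, -0.003], [0.983, 0.184, 0.002], [0.002, -0.003, -1.0]]
ft_force: [-0.5, 0.1, 0.5]
finger_gap: 0.0503
gripper_force: 0.0
```

```bash
python3 - <<'E'
from h import *
from rig import optics
go(st(0,-74,104),100.7)
c=optics.capture("wrist");pickle.dump(c,open("w3.pkl","wb"))
im=c["color"].copy()
for p,k in [(st(0,0,122),(255,0,0)),(st(0,135,100),(0,255,0)),(st(25,-76,150),(255,255,0)),(st(-25,-76,150),(255,255,0))]:
    print(proj(c,p)); cv2.circle(im,tuple(int(v) for v in proj(c,p)),4,k,2)
cv2.imwrite("pics/w3.png",im[:,:,::-1])
E
```

```text
t 7.65 pos [0.5875 0.0315 0.1443] yaw 100.58 zax [-0.0034  0.0018 -1.    ] F [-0.5  0.1  0.5] gap 0.0503
units [0.037 0.035 1.008] max 1.01 turn -0.03
[328.86778874 116.02435633]
[ 328.98732184 -314.22235136]
[395.36730266 328.40608504]
[263.22421353 328.51650821]
```

View pics/w3.png

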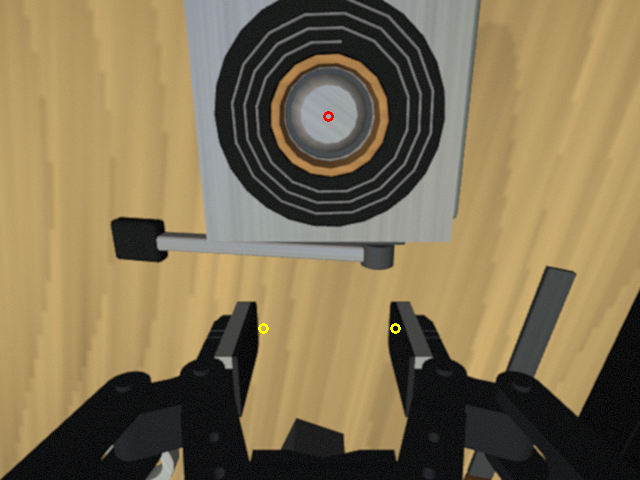

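>>> {"fn": "jog_arm", "kwargs": {"increments": [[[0.03, 0.03, 0.4, 0, 0, 0, 0.18], [0, 0, 0.4, 0, 0, 0, 0.18], [0, 0, 0.18, 0, 0, 0, 0.18], [0, 0, 0, 0, 0, 0, 0.18], [0.2, 0, 0, 0, 0, 0, 0.18], [0.2, 0, 0, 0, 0, 0, 0.18], [0.2, 0, 0, 0, 0, 0, 0.18], [0.2, 0, 0, 0, 0, 0, 0.18]]]}}

```text
time: 8.5
eef_pos: [0.5825, 0.0643, 0.1093]
tool_rot: [[-0.184, 0.983, 0.002], [0.983, 0.184, -0.001], [-0.001, 0.002, -1.0]]
ft_force: [1.3, -1.8, 1.1]
finger_gap: 0.0507
gripper_force: 0.9
```

>>> {"fn": "jog_arm", "kwargs": {"increments": [[[0.2, 0, 0, 0, 0, 0, 0.18], [0.2, 0, 0, 0, 0, 0, 0.18], [0.2, 0, 0, 0, 0, 0, 0.18], [0.2, 0, 0, 0, 0, 0, 0.18], [0.2, 0, 0, 0, 0, 0, 0.18], [0.2, 0, 0, 0, 0, 0, 0.18], [0.2, 0, 0, 0, 0, 0, 0.18], [0.2, 0, 0, 0, 0, 0, 0.18]]]}}

```text
time: 9.3
eef_pos: [0.5701, 0.1271, 0.1084]
tool_rot: [[-0.183, 0.983, -0.0], [0.983, 0.183, -0.0], [-0.0, -0.0, -1.0]]
ft_force: [0.4, -1.3, 2.0]
finger_gap: 0.0502
gripper_force: 1.2
```

```bash
python3 - <<'E'
from h import *
go(st(0,87,105),100.7)
E
```

```text
t 9.3 pos [0.5701 0.1271 0.1084] yaw 100.55 zax [-2.e-04 -1.e-04 -1.e+00] F [ 0.4 -1.3  2. ] gap 0.0502
units [1.635 0.013 0.086] max 1.63 turn -0.04
```

>>> {"fn": "jog_arm", "kwargs": {"increments": [[[0.2, 0, 0.02, 0, 0, 0, 0.18], [0.2, 0, 0.02, 0, 0, 0, 0.18], [0.2, 0, 0, 0, 0, 0, 0.18], [0.2, 0, 0, 0, 0, 0, 0.18], [0.2, 0, 0, 0, 0, 0, 0.18], [0.2, 0, 0, 0, 0, 0, 0.18], [0.2, 0, 0, 0, 0, 0, 0.18], [0.2, 0, 0, 0, 0, 0, 0.18]]]}}

```text
time: 10.1
eef_pos: [0.5581, 0.1903, 0.1067]
tool_rot: [[-0.183, 0.983, -0.001], [0.983, 0.183, 0.0], [0.0, -0.001, -1.0]]
ft_force: [-0.1, -0.4, 0.7]
finger_gap: 0.0505
gripper_force: 0.4
```

>>> {"fn": "jog_arm", "kwargs": {"increments": [[[0.05, 0, 0, 0, 0, 0, 0.18], [0, 0, 0, 0, 0, 0, 0.18], [-0.2, 0, 0, 0, 0, 0, 0.18], [-0.4, 0, -0.4, 0, 0, 0, 0.18], [-0.5, 0, -0.5, 0, 0, 0, -1], [-0.6, 0, -0.4, 0, 0, 0, -1], [-0.6, 0, 0, 0, 0, 0, -1], [-0.6, 0, 0, 0, 0, 0, -1]]]}}

```text
time: 10.9
eef_pos: [0.5803, 0.0752, 0.1599]
tool_rot: [[-0.181, 0.983, 0.002], [0.983, 0.181, -0.0], [-0.001, 0.002, -1.0]]
ft_force: [0.4, -0.1, -0.6]
finger_gap: 0.0
gripper_force: 0.0
```

```bash
python3 - <<'E'
from h import *
from rig import optics
go(st(0,-40,110),100.7)
a=optics.capture("top");b=optics.capture("scene")
o=np.zeros((360,800,3),np.uint8)
o[:250,:400]=cv2.resize(a["color"][200:300,180:340,::-1],(400,250),interpolation=cv2.INTER_CUBIC)
o[:300,400:]=cv2.resize(b["color"][170:290,285:445,::-1],(400,300),interpolation=cv2.INTER_CUBIC)
for y in(106,135,170):
  p=proj(a,st(0,y,120)); cv2.circle(o,(int((p[0]-180)*2.5),int((p[1]-200)*2.5)),3,(0,0,255),1)
cv2.imwrite("pics/p4.png",o)
E
```

```text
t 10.9 pos [0.5803 0.0752 0.1599] yaw 100.45 zax [ 2.1e-03 -4.0e-04 -1.0e+00] F [ 0.4 -0.1 -0.6] gap 0.0
units [-0.216  0.004  1.247] max 1.25 turn -0.06
```

View pics/p4.png

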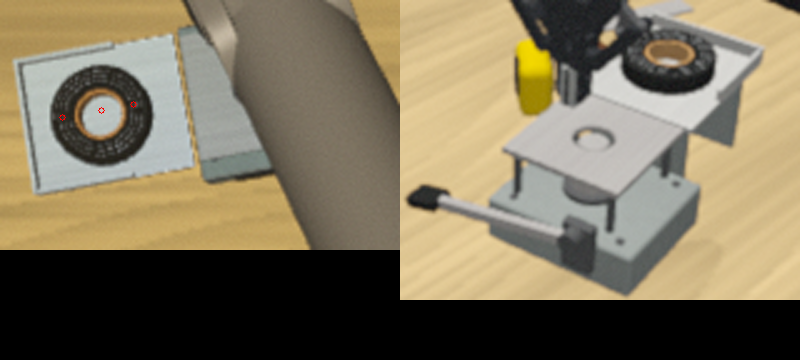

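The roll lies flat in the middle of the shelf, at top-crop pixel (101,115) against the shelf_middle mark at (101,110). Next I'll push the plate down at station (0,-40).

>>> {"fn": "jog_arm", "kwargs": {"increments": [[[-0.22, 0, 0.4, 0, 0, 0, -1], [0, 0, 0.4, 0, 0, 0, -1], [0, 0, 0.4, 0, 0, 0, -1], [0, 0, 0.2, 0, 0, 0, -1], [0, 0, 0.2, 0, 0, 0, -1], [0, 0, 0.2, 0, 0, 0, -1], [0, 0, 0.2, 0, 0, 0, -1], [0, 0, 0.2, 0, 0, 0, -1]]]}}

```text
time: 11.8
eef_pos: [0.58, 0.0682, 0.0723]
tool_rot: [[-0.183, 0.983, -0.002], [0.983, 0.183, -0.002], [-0.002, -0.002, -1.0]]
ft_force: [-4.9, -1.5, 9.6]
finger_gap: 0.0006
gripper_force: 4.7
```

>>> {"fn": "jog_arm", "kwargs": {"increments": [[[0, 0, 0.15, 0, 0, 0, -1], [0, 0, 0.1, 0, 0, 0, -1], [0, 0, 0.05, 0, 0, 0, -1], [0, 0, 0, 0, 0, 0, -1]]]}}

```text
time: 12.2
eef_pos: [0.5802, 0.0683, 0.0602]
tool_rot: [[-0.183, 0.983, -0.002], [0.983, 0.183, -0.002], [-0.001, -0.002, -1.0]]
ft_force: [-3.9, -1.0, 7.6]
finger_gap: -0.0004
gripper_force: 3.3
```

>>> {"fn": "jog_arm", "kwargs": {"increments": [[[0, 0, 0.03, 0, 0, 0, -1], [0, 0, 0.03, 0, 0, 0, -1], [0, 0, 0, 0, 0, 0, -1], [0, 0, 0, 0, 0, 0, -1]]]}}

```text
time: 12.6
eef_pos: [0.5803, 0.0683, 0.0601]
tool_rot: [[-0.183, 0.983, -0.001], [0.983, 0.183, -0.003], [-0.002, -0.001, -1.0]]
ft_force: [-7.8, -2.5, 18.3]
finger_gap: -0.0001
gripper_force: 9.1
```

>>> {"fn": "jog_arm", "kwargs": {"increments": [[[0, 0, -0.4, 0, 0, 0, -1], [-0.3, 0, -0.7, 0, 0, 0, -1], [-0.3, 0, -0.8, 0, 0, 0, 1], [-0.3, 0, -0.8, 0, 0, 0, 1], [-0.1, 0, -0.8, 0, 0, 0, 1], [0, 0, 0, 0, 0, 0, 1], [0, 0, 0, 0, 0, 0, 1]]]}}

```text
time: 13.3
eef_pos: [0.589, 0.0297, 0.1976]
tool_rot: [[-0.183, 0.983, 0.002], [0.983, 0.183, 0.0], [-0.0, 0.002, -1.0]]
ft_force: [0.7, -0.5, -1.0]
finger_gap: 0.072
gripper_force: 0.0
```

```bash
python3 - <<'E'
from h import *
from rig import optics
c=optics.capture("wrist");pickle.dump(c,open("w5.pkl","wb"))
print(proj(c,st(0,0,98)))
go((.597,-.41,.2),100.7)
cv2.imwrite("pics/w5.png",c["color"][:,:,::-1])
E
```

```text
[324.20337437 104.68385742]
t 13.35 pos [0.588  0.0297 0.1963] yaw 100.57 zax [-4.e-04  0.e+00 -1.e+00] F [-0.2  0.3 -0.8] gap 0.079
units [-10.846  -1.797  -0.094] max 10.85 turn -0.03
```

View pics/w5.png

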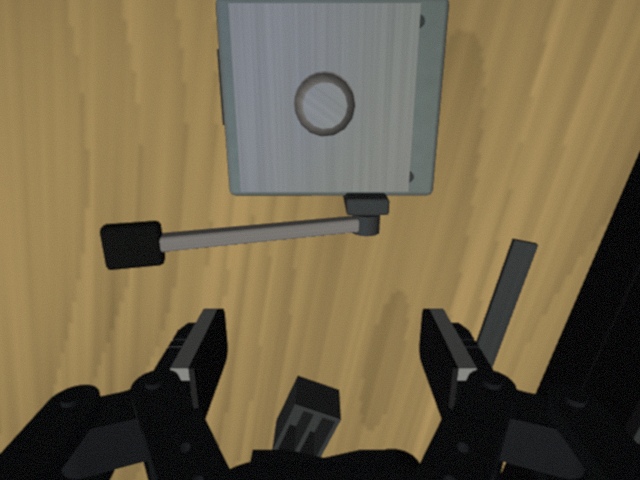

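The tip face is at (325,103) against a predicted (324.2,104.7), so the station pose is good to about 1 mm, and the plate is down. Next stop is the core.

>>> {"fn": "jog_arm", "kwargs": {"increments": [[[-0.68, -0.11, 0, 0, 0, 0, 1], [-0.68, -0.11, 0, 0, 0, 0, 1], [-0.68, -0.11, 0, 0, 0, 0, 1], [-0.68, -0.11, 0, 0, 0, 0, 1], [-0.68, -0.11, 0, 0, 0, 0, 1], [-0.68, -0.11, 0, 0, 0, 0, 1], [-0.68, -0.11, 0, 0, 0, 0, 1], [-0.68, -0.11, 0, 0, 0, 0, 1]]]}}

```text
time: 14.15
eef_pos: [0.5926, -0.1914, 0.1945]
tool_rot: [[-0.184, 0.983, -0.003], [0.983, 0.184, 0.001], [0.002, -0.003, -1.0]]
ft_force: [0.7, -0.0, 0.8]
finger_gap: 0.0855
gripper_force: 0.0
```

>>> {"fn": "jog_arm", "kwargs": {"increments": [[[-0.68, -0.11, 0, 0, 0, 0, 1], [-0.68, -0.11, 0, 0, 0, 0, 1], [-0.68, -0.11, 0, 0, 0, 0, 1], [-0.68, -0.11, 0, 0, 0, 0, 1], [-0.68, -0.11, 0, 0, 0, 0, 1], [-0.68, -0.11, 0, 0, 0, 0, 1], [-0.68, -0.11, 0, 0, 0, 0, 1], [0, 0, 0, 0, 0, 0, 1]]]}}

```text
time: 14.95
eef_pos: [0.5956, -0.3895, 0.1932]
tool_rot: [[-0.176, 0.984, -0.005], [0.984, 0.176, -0.002], [-0.001, -0.005, -1.0]]
ft_force: [-0.4, -0.5, -1.6]
finger_gap: 0.0852
gripper_force: 0.0
```

```bash
python3 - <<'E'
from h import *
from rig import optics
c=optics.capture("wrist");pickle.dump(c,open("w6.pkl","wb"))
print(proj(c,(.5973,-.3383,.02)),proj(c,(.4712,-.2111,.016)))
go((.5973,-.3383,.1),100.7)
cv2.imwrite("pics/w6.png",c["color"][:,:,::-1])
E
```

```text
[339.70172705 139.96814452] [183.86181599 -94.65566511]
t 15.0 pos [ 0.5965 -0.3861  0.1935] yaw 100.33 zax [-4.e-03  7.e-04 -1.e+00] F [0.1 0.5 0.5] gap 0.0855
units [1.17  0.243 2.339] max 2.34 turn -0.09
```

View pics/w6.png

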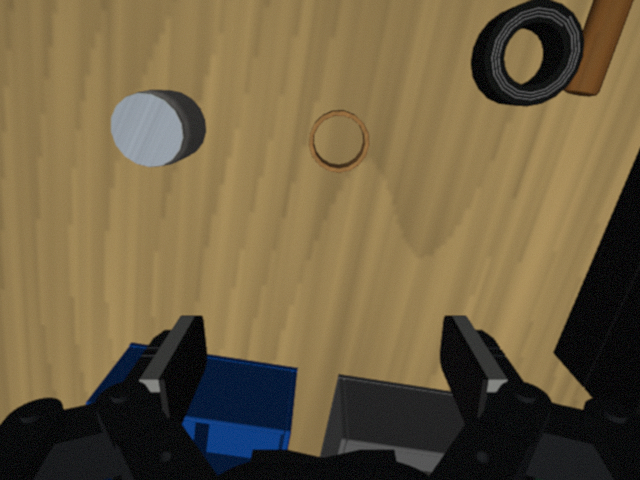

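Core top centre is at (339.5,140.5) against a predicted (339.7,140.0), so its position is confirmed.

>>> {"fn": "jog_arm", "kwargs": {"increments": [[[0.39, 0.08, 0.5, 0, 0, 0, 1], [0.39, 0.08, 0.7, 0, 0, 0, 1], [0.39, 0.08, 0.7, 0, 0, 0, 1], [0, 0, 0.7, 0, 0, 0, 1], [0, 0, 0.5, 0, 0, 0, 1], [0, 0, 0, 0, 0, 0, 1], [0, 0, 0, 0, 0, 0, 1]]]}}

```text
time: 15.7
eef_pos: [0.5989, -0.3345, 0.0721]
tool_rot: [[-0.185, 0.983, -0.001], [0.983, 0.185, 0.001], [0.002, -0.001, -1.0]]
ft_force: [0.4, -0.7, 1.0]
finger_gap: 0.0855
gripper_force: 0.0
```

```bash
python3 - <<'E'
from h import *
go((.5973,-.3383,.003),100.7)
E
```

```text
t 15.7 pos [ 0.5989 -0.3345  0.0721] yaw 100.64 zax [-0.0011  0.0015 -1.    ] F [ 0.4 -0.7  1. ] gap 0.0855
units [-0.088 -0.056  1.727] max 1.73 turn -0.02
```

>>> {"fn": "jog_arm", "kwargs": {"increments": [[[-0.09, -0.06, 0.4, 0, 0, 0, 1], [0, 0, 0.4, 0, 0, 0, 1], [0, 0, 0.4, 0, 0, 0, 1], [0, 0, 0.35, 0, 0, 0, 1], [0, 0, 0.15, 0, 0, 0, 1], [0, 0, 0, 0, 0, 0, 1], [0, 0, 0, 0, 0, 0, 0.5], [0, 0, 0, 0, 0, 0, 0.2]]], "force": 20}}

```text
time: 16.5
eef_pos: [0.5982, -0.3402, 0.0055]
tool_rot: [[-0.183, 0.983, 0.002], [0.983, 0.183, -0.001], [-0.001, 0.002, -1.0]]
ft_force: [-1.0, 1.0, 0.2]
finger_gap: 0.0593
gripper_force: 0.0
```

>>> {"fn": "jog_arm", "kwargs": {"increments": [[[0, 0, 0, 0, 0, 0, -0.2], [0, 0, 0, 0, 0, 0, -0.2], [0, 0, 0, 0, 0, 0, -0.2], [0, 0, 0, 0, 0, 0, -0.2], [0, 0, 0, 0, 0, 0, -0.2]]]}}

```text
time: 17.0
eef_pos: [0.5981, -0.3403, 0.0056]
tool_rot: [[-0.183, 0.983, 0.002], [0.983, 0.183, -0.001], [-0.001, 0.002, -1.0]]
ft_force: [-0.4, -1.0, 5.7]
finger_gap: 0.0444
gripper_force: 21.1
```

```bash
python3 - <<'E'
from h import *
go((.5973,-.3383,.003),100.7)
E
```

```text
t 17.0 pos [ 0.5981 -0.3403  0.0056] yaw 100.54 zax [ 1.8e-03 -8.0e-04 -1.0e+00] F [-0.4 -1.   5.7] gap 0.0444
units [ 0.053 -0.011  0.065] max 0.06 turn -0.04
```

>>> {"fn": "jog_arm", "kwargs": {"increments": [[[0, 0, -0.2, 0, 0, 0, -0.2], [0, 0, -0.5, 0, 0, 0, -0.2], [0, 0, -0.8, 0, 0, 0, -0.2], [0, 0, -0.8, 0, 0, 0, -0.2], [0, 0, -0.8, 0, 0, 0, -0.2], [0, 0, -0.8, 0, 0, 0, -0.2], [0, 0, -0.4, 0, 0, 0, -0.2], [0, 0, 0, 0, 0, 0, -0.2]]]}}

```text
time: 17.8
eef_pos: [0.5988, -0.3403, 0.1797]
tool_rot: [[-0.183, 0.983, 0.005], [0.983, 0.183, -0.002], [-0.003, 0.004, -1.0]]
ft_force: [0.2, 0.1, 0.7]
finger_gap: 0.0438
gripper_force: 20.5
```

```bash
python3 - <<'E'
from h import *
from rig import optics
c=optics.capture("wrist");pickle.dump(c,open("w7.pkl","wb"))
from rig import ctrl
s=ctrl.read_state();R=np.array(s["tool_rot"]);p=np.array(s["eef_pos"])
# predicted core top/bottom centre & rims
im=c["color"].copy()
for dx in(0,2.1):
  for zz,k in((-.0144,(255,0,0)),(.0056,(0,255,0))):
    for a in np.linspace(0,2*np.pi,60):
      if dx: 
        q=proj(c,p+R@np.array([dx/1000+.023*np.cos(a),.023*np.sin(a),zz])); cv2.circle(im,tuple(int(round(v)) for v in q),0,k,-1)
cv2.imwrite("pics/w7.png",cv2.resize(im[230:480,170:490,::-1],(800,600),interpolation=cv2.INTER_CUBIC))
go(st(0,-72,200),100.7)
# spindle tip refine in w5
c=pickle.load(open("w5.pkl","rb")); g=cv2.cvtColor(c["color"],cv2.COLOR_RGB2GRAY)[60:150,280:370]
for b in(0,):
  h=cv2.HoughCircles(cv2.resize(g,None,fx=4,fy=4,interpolation=cv2.INTER_CUBIC),cv2.HOUGH_GRADIENT,1,20,param1=60,param2=15,minRadius=60,maxRadius=150)
  print((h[0,:5]/4+[280,60,0]) if h is not None else None)
E
```

```text
t 17.85 pos [ 0.5977 -0.34    0.1773] yaw 100.55 zax [ 1.3e-03 -8.0e-04 -1.0e+00] F [ 0.9  0.6 -1.5] gap 0.0444
units [ 9.267  1.483 -0.575] max 9.27 turn -0.04
[[322.375      104.625       32.17499924]
 [327.375      103.625       33.20000076]
 [323.625       99.625       28.125     ]
 [317.125      105.375       37.34999847]
 [324.875      109.125       27.375     ]]
```

View pics/w7.png

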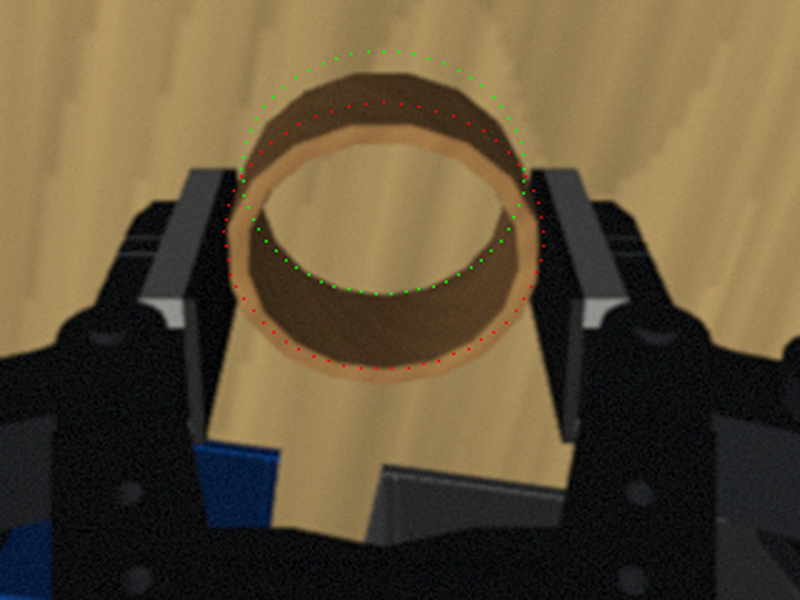

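```bash
python3 - <<'E'
from h import *
from rig import optics,ctrl
s=ctrl.read_state();c=optics.capture("wrist");s2=ctrl.read_state()
print(np.round(s["eef_pos"],4),np.round(s2["eef_pos"],4))
R=np.array(s2["tool_rot"]);p=np.array(s2["eef_pos"])
A=np.linspace(0,2*np.pi,200)
for dx in(0,-1,2.1):
  for zz in(-.0144,.0056):
    q=np.array([proj(c,p+R@np.array([dx/1000+.023*np.cos(a),.023*np.sin(a),zz])) for a in A]); q=(q-[170,230])*[2.5,2.4]
    print(dx,zz,q.min(0).round(0),q.max(0).round(0))
# same with capture-derived camera->tool: 
print("cam in tool",R.T@(-c["R"].T@c["t"]-p), (c["R"]@R).round(3).tolist())
go(st(0,-72,200),100.7)
E
```

```text
[ 0.5977 -0.34    0.1773] [ 0.5967 -0.3399  0.1756]
0 -0.0144 [225. 118.] [543. 383.]
0 0.0056 [242.  65.] [525. 306.]
-1 -0.0144 [225. 125.] [543. 388.]
-1 0.0056 [243.  71.] [524. 311.]
2.1 -0.0144 [224. 105.] [544. 372.]
2.1 0.0056 [242.  53.] [525. 296.]
cam in tool [ 0.08404003 -0.00056161 -0.14347504] [[-0.001, 1.0, -0.003], [-0.945, -0.002, -0.326], [-0.326, 0.003, 0.945]]
t 17.9 pos [ 0.5967 -0.3399  0.1756] yaw 100.55 zax [-1.6e-03  3.0e-04 -1.0e+00] F [ 0.   0.8 -1.2] gap 0.0446
units [ 9.26   1.505 -0.608] max 9.26 turn -0.04
```

Comparing the in-hand view with world coordinates leaves about 2.6 mm of calibration ambiguity along tool x. I'll resolve it by viewing the spindle tip with the same camera geometry as the core was seen before, so the errors cancel.

>>> {"fn": "jog_arm", "kwargs": {"increments": [[[0.62, 0.09, -0.15, 0, 0, 0, -0.2], [0.62, 0.09, -0.15, 0, 0, 0, -0.2], [0.62, 0.09, -0.15, 0, 0, 0, -0.2], [0.62, 0.09, -0.15, 0, 0, 0, -0.2], [0.62, 0.09, -0.15, 0, 0, 0, -0.2], [0.62, 0.09, -0.15, 0, 0, 0, -0.2], [0.62, 0.09, -0.15, 0, 0, 0, -0.2], [0.62, 0.09, -0.15, 0, 0, 0, -0.2]]]}}

```text
time: 18.7
eef_pos: [0.5877, -0.1389, 0.2221]
tool_rot: [[-0.183, 0.983, -0.005], [0.983, 0.183, 0.001], [0.002, -0.005, -1.0]]
ft_force: [-0.7, -0.4, -0.2]
finger_gap: 0.044
gripper_force: 20.6
```

>>> {"fn": "jog_arm", "kwargs": {"increments": [[[0.62, 0.09, -0.15, 0, 0, 0, -0.2], [0.62, 0.09, -0.15, 0, 0, 0, -0.2], [0.62, 0.09, -0.15, 0, 0, 0, -0.2], [0.62, 0.09, -0.15, 0, 0, 0, -0.2], [0.62, 0.09, -0.15, 0, 0, 0, -0.2], [0.62, 0.09, -0.15, 0, 0, 0, -0.2], [0.62, 0.09, -0.15, 0, 0, 0, -0.2], [0.62, 0.09, -0.15, 0, 0, 0, -0.2]]]}}

```text
time: 19.5
eef_pos: [0.5801, 0.0609, 0.2702]
tool_rot: [[-0.183, 0.983, -0.005], [0.983, 0.183, -0.001], [0.0, -0.005, -1.0]]
ft_force: [-0.1, 1.4, -0.5]
finger_gap: 0.0441
gripper_force: 20.6
```

>>> {"fn": "jog_arm", "kwargs": {"increments": [[[0, 0, 0, 0, 0, 0, -0.2], [0, 0, 0, 0, 0, 0, -0.2], [0, 0, 0, 0, 0, 0, -0.2], [0, 0, 0, 0, 0, 0, -0.2]]]}}

```text
time: 19.9
eef_pos: [0.5813, 0.0586, 0.2714]
tool_rot: [[-0.18, 0.984, -0.002], [0.984, 0.18, -0.001], [-0.001, -0.002, -1.0]]
ft_force: [0.0, -0.5, -1.0]
finger_gap: 0.0442
gripper_force: 20.6
```

```bash
python3 - <<'E'
from h import *
from rig import optics,ctrl
s=ctrl.read_state();c=optics.capture("wrist");pickle.dump(c,open("w8.pkl","wb"));go(st(0,0,150),100.7)
R=np.array(s["tool_rot"]);p=np.array(s["eef_pos"]);print(p)
ct=R.T@(-c["R"].T@c["t"]-p); Rc=c["R"]@R; print("cam in tool",ct)
np.savez("ct.npz",ct=ct,Rc=Rc)
w6=pickle.load(open("w6.pkl","rb")); R6=w6["R"].T@Rc; p6=-w6["R"].T@w6["t"]-R6@ct
print("tcp at w6",p6)
t=proj(c,st(0,0,98));print("tip pred",t)
o=np.zeros((400,800,3),np.uint8)
x,y=int(t[0])-40,int(t[1])-40; print("crop A origin",x,y)
o[:,:400]=cv2.resize(c["color"][y:y+80,x:x+80,::-1],(400,400),interpolation=cv2.INTER_CUBIC)
o[:,400:]=cv2.resize(w6["color"][100:180,300:380,::-1],(400,400),interpolation=cv2.INTER_CUBIC)
cv2.imwrite("pics/p8.png",o)
E
```

```text
t 19.95 pos [0.5813 0.0588 0.2716] yaw 100.4 zax [-1.4e-03 -9.0e-04 -1.0e+00] F [-0.5 -0.2 -1.1] gap 0.0444
units [1.193 0.056 3.04 ] max 3.04 turn -0.08
[0.58125256 0.05855412 0.27137896]
cam in tool [ 0.08409331 -0.00108456 -0.14184349]
tcp at w6 [ 0.59562303 -0.38950057  0.19321401]
tip pred [327.60599287 143.14925657]
crop A origin 287 103
```

View pics/p8.png

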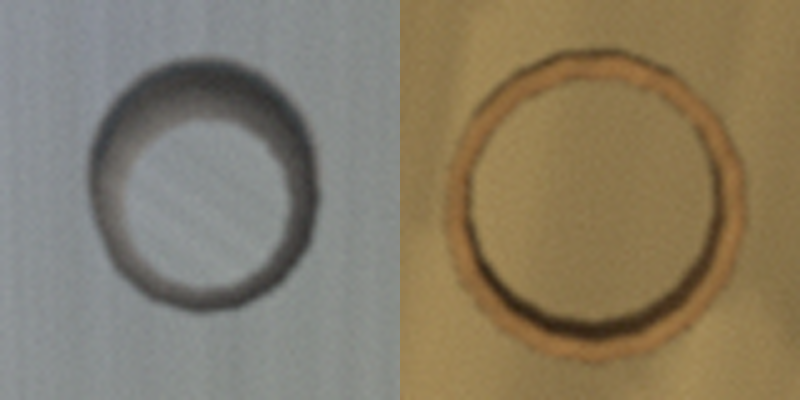

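```bash
python3 - <<'E'
from h import *
w6=pickle.load(open("w6.pkl","rb"));w8=pickle.load(open("w8.pkl","rb"))
core=ray(w6,(339.3,141.2),.02); tip=ray(w8,(328.2,143.8),.098)
g=np.array([.5981,-.3403]); tgt=tip[:2]-core[:2]+g
print(core,tip,st(0,0,98),"target TCP",tgt); np.save("tip.npy",tip)
R=np.array([[-.183,.983],[.983,.183]]);print("core offset in tool",R.T@(core[:2]-g)*1000)
go((*tgt,.12),100.6)
E
```

```text
[ 0.59717408 -0.33924161  0.02      ] [0.57526797 0.10561323 0.098     ] [0.57474126 0.10600554 0.098     ] target TCP [0.57619389 0.10455484]
core offset in tool [ 1.20983742 -0.71649868]
t 19.95 pos [0.5813 0.0588 0.2716] yaw 100.4 zax [-1.4e-03 -9.0e-04 -1.0e+00] F [-0.5 -0.2 -1.1] gap 0.0444
units [1.151 0.087 3.79 ] max 3.79 turn -0.05
```

>>> {"fn": "jog_arm", "kwargs": {"increments": [[[0.29, 0.02, 0.7, 0, 0, 0, -0.2], [0.29, 0.02, 0.7, 0, 0, 0, -0.2], [0.29, 0.02, 0.7, 0, 0, 0, -0.2], [0.29, 0.02, 0.7, 0, 0, 0, -0.2], [0, 0, 0.7, 0, 0, 0, -0.2], [0, 0, 0.3, 0, 0, 0, -0.2], [0, 0, 0, 0, 0, 0, -0.2], [0, 0, 0, 0, 0, 0, -0.2]]]}}

```text
time: 20.75
eef_pos: [0.5769, 0.1062, 0.1214]
tool_rot: [[-0.182, 0.983, 0.001], [0.983, 0.182, 0.0], [-0.0, 0.001, -1.0]]
ft_force: [0.3, -0.6, -0.4]
finger_gap: 0.0439
gripper_force: 20.6
```

```bash
python3 - <<'E'
from h import *
go((.5757,.1051,.0656),100.7)
E
```

```text
t 20.75 pos [0.5769 0.1062 0.1214] yaw 100.46 zax [ 1.5e-03  2.0e-04 -1.0e+00] F [ 0.3 -0.6 -0.4] gap 0.0439
units [-0.022 -0.037  1.395] max 1.39 turn -0.06
```

>>> {"fn": "jog_arm", "kwargs": {"increments": [[[-0.02, -0.04, 0.15, 0, 0, 0, -0.2], [0, 0, 0.15, 0, 0, 0, -0.2], [0, 0, 0.1, 0, 0, 0, -0.2], [0, 0, 0.1, 0, 0, 0, -0.2], [0, 0, 0.1, 0, 0, 0, -0.2], [0, 0, 0, 0, 0, 0, -0.2]]]}}

```text
time: 21.35
eef_pos: [0.5742, 0.1056, 0.0958]
tool_rot: [[-0.183, 0.983, -0.001], [0.983, 0.183, -0.0], [-0.0, -0.001, -1.0]]
ft_force: [-1.3, 0.3, 0.3]
finger_gap: 0.0442
gripper_force: 20.6
```

>>> {"fn": "jog_arm", "kwargs": {"increments": [[[0, 0.02, 0.1, 0, 0, 0, -0.2], [0, 0, 0.1, 0, 0, 0, -0.2], [0, 0, 0.1, 0, 0, 0, -0.2], [0, 0, 0, 0, 0, 0, -0.2]]]}}

```text
time: 21.75
eef_pos: [0.5748, 0.1056, 0.0836]
tool_rot: [[-0.183, 0.983, -0.002], [0.983, 0.183, -0.0], [-0.0, -0.002, -1.0]]
ft_force: [-0.6, 0.6, -0.8]
finger_gap: 0.0443
gripper_force: 20.6
```

Free sliding on the spindle. Continuing to home.

>>> {"fn": "jog_arm", "kwargs": {"increments": [[[0, 0, 0.1, 0, 0, 0, -0.2], [0, 0, 0.1, 0, 0, 0, -0.2], [0, 0, 0.1, 0, 0, 0, -0.2], [0, 0, 0.1, 0, 0, 0, -0.2], [0, 0, 0.03, 0, 0, 0, -0.2], [0, 0, 0, 0, 0, 0, -0.2]]]}}

```text
time: 22.35
eef_pos: [0.5751, 0.1058, 0.0669]
tool_rot: [[-0.183, 0.983, -0.001], [0.983, 0.183, -0.0], [-0.0, -0.001, -1.0]]
ft_force: [0.4, -0.5, -0.5]
finger_gap: 0.0439
gripper_force: 20.6
```

>>> {"fn": "jog_arm", "kwargs": {"increments": [[[0, 0, 0.04, 0, 0, 0, -0.2], [0, 0, 0.02, 0, 0, 0, -0.2], [0, 0, 0, 0, 0, 0, -0.2]]]}}

```text
time: 22.65
eef_pos: [0.5756, 0.106, 0.0655]
tool_rot: [[-0.183, 0.983, 0.001], [0.983, 0.183, -0.0], [-0.0, 0.001, -1.0]]
ft_force: [-1.2, 0.6, 3.4]
finger_gap: 0.0439
gripper_force: 21.0
```

>>> {"fn": "jog_arm", "kwargs": {"increments": [[[0, 0, -0.03, 0, 0, 0, 0.3], [0, 0, 0, 0, 0, 0, 0.6], [0, 0, 0, 0, 0, 0, 0.6], [0, 0, 0, 0, 0, 0, 0.6], [0, 0, -0.3, 0, 0, 0, 0.6], [0, 0, -0.8, 0, 0, 0, 0.6], [0, 0, -0.8, 0, 0, 0, 1], [0, 0, -0.8, 0, 0, 0, 1]]]}}

```text
time: 23.45
eef_pos: [0.5753, 0.1061, 0.1761]
tool_rot: [[-0.183, 0.983, 0.001], [0.983, 0.183, 0.0], [0.0, 0.001, -1.0]]
ft_force: [0.6, -0.2, -0.0]
finger_gap: 0.0851
gripper_force: 0.0
```

>>> {"fn": "jog_arm", "kwargs": {"increments": [[[0, 0, -0.4, 0, 0, 0, 1], [0, 0, 0, 0, 0, 0, 1], [0, 0, 0, 0, 0, 0, 1]]]}}

```text
time: 23.75
eef_pos: [0.5752, 0.1058, 0.1902]
tool_rot: [[-0.183, 0.983, 0.0], [0.983, 0.183, -0.0], [-0.0, 0.0, -1.0]]
ft_force: [0.6, 0.1, 0.4]
finger_gap: 0.0854
gripper_force: 0.0
```

```bash
python3 - <<'E'
from h import *
from rig import optics
go((.480,-.258,.190),100.7)
c=optics.capture("scene")
cv2.imwrite("pics/p9.png",cv2.resize(c["color"][170:290,285:445,::-1],(640,480),interpolation=cv2.INTER_CUBIC))
E
```

```text
t 23.75 pos [0.5752 0.1058 0.1902] yaw 100.55 zax [ 3.e-04 -3.e-04 -1.e+00] F [0.6 0.1 0.4] gap 0.0854
units [-8.505e+00 -4.005e+00  7.000e-03] max 8.51 turn -0.04
```

View pics/p9.png

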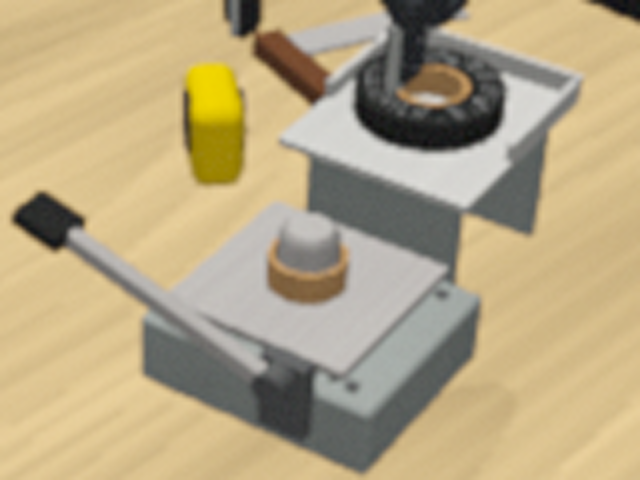

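The core sits home on the plate. I've now viewed 12 pictures, which is over the limit of 10, so I won't view any more and will measure the collar numerically.

>>> {"fn": "jog_arm", "kwargs": {"increments": [[[-0.6, -0.29, 0, 0, 0, 0, 1], [-0.6, -0.29, 0, 0, 0, 0, 1], [-0.6, -0.29, 0, 0, 0, 0, 1], [-0.6, -0.29, 0, 0, 0, 0, 1], [-0.6, -0.29, 0, 0, 0, 0, 1], [-0.6, -0.29, 0, 0, 0, 0, 1], [-0.6, -0.29, 0, 0, 0, 0, 1], [-0.6, -0.29, 0, 0, 0, 0, 1]]]}}

```text
time: 24.6
eef_pos: [0.5176, -0.101, 0.1883]
tool_rot: [[-0.183, 0.983, -0.003], [0.983, 0.183, 0.001], [0.001, -0.003, -1.0]]
ft_force: [0.2, -0.5, 0.1]
finger_gap: 0.0851
gripper_force: 0.0
```

>>> {"fn": "jog_arm", "kwargs": {"increments": [[[-0.6, -0.29, 0, 0, 0, 0, 1], [-0.6, -0.29, 0, 0, 0, 0, 1], [-0.6, -0.29, 0, 0, 0, 0, 1], [-0.6, -0.29, 0, 0, 0, 0, 1], [-0.6, -0.29, 0, 0, 0, 0, 1], [-0.6, -0.29, 0, 0, 0, 0, 1], [0, 0, 0, 0, 0, 0, 1], [0, 0, 0, 0, 0, 0, 1]]]}}

```text
time: 25.4
eef_pos: [0.476, -0.2543, 0.1885]
tool_rot: [[-0.181, 0.983, -0.003], [0.983, 0.181, 0.002], [0.003, -0.002, -1.0]]
ft_force: [0.1, 0.9, -0.2]
finger_gap: 0.0852
gripper_force: 0.0
```

>>> {"fn": "jog_arm", "kwargs": {"increments": [[[0, 0, 0, 0, 0, 0, 1], [0, 0, 0, 0, 0, 0, 1]]]}}

```text
time: 25.6
eef_pos: [0.4775, -0.2524, 0.1898]
tool_rot: [[-0.186, 0.983, -0.0], [0.983, 0.186, 0.001], [0.001, -0.0, -1.0]]
ft_force: [0.4, 0.1, 0.0]
finger_gap: 0.0856
gripper_force: 0.0
```

```bash
cat > col.py <<'E'
from h import *
from rig import optics
def collar(c,guess):
    g=proj(c,guess); h=cv2.cvtColor(c["color"],cv2.COLOR_RGB2HSV); m=((h[...,1]<50)&(h[...,2]>110)).astype(np.uint8)
    n,l,s,ce=cv2.connectedComponentsWithStats(m)
    i=[k for k in range(1,n) if s[k,4]>300 and np.hypot(*(ce[k]-g))<60]
    if not i: print("none",g,s[s[:,4]>200]);return None
    i=min(i,key=lambda k:np.hypot(*(ce[k]-g)))
    cn=max(cv2.findContours((l==i).astype(np.uint8),cv2.RETR_CCOMP,cv2.CHAIN_APPROX_NONE)[0],key=len)
    cs,hi=cv2.findContours((l==i).astype(np.uint8),cv2.RETR_CCOMP,cv2.CHAIN_APPROX_NONE)
    for k in cs:
        if len(k)>30: print("ell",np.round(cv2.fitEllipse(k)[0],1),np.round(cv2.fitEllipse(k)[1],1),"inner" if k is not cn else "outer")
    print("guess px",g.round(1),"bbox",s[i]); return np.array(cv2.fitEllipse(cn)[0])
if __name__=="__main__":
    c=optics.capture("wrist");pickle.dump(c,open("w10.pkl","wb"))
    e=collar(c,(.4712,-.2111,.016))
    if e is not None: print("collar",ray(c,e,.016))
    go((.4712,-.2111,.07),100.7)
E
python3 col.py
```

```text
ell [325.2 150.2] [77.  77.4] inner
ell [325.  151.1] [52.4 53.1] inner
guess px [326.2 151.7] bbox [ 287  111   78   79 2687]
collar [ 0.47024526 -0.21014223  0.016     ]
t 25.65 pos [ 0.4775 -0.2527  0.19  ] yaw 100.69 zax [-2.e-04  6.e-04 -1.e+00] F [ 0.3 -0.2  0.5] gap 0.0853
units [1.048 0.037 2.999] max 3.0 turn -0.0
```

>>> {"fn": "jog_arm", "kwargs": {"increments": [[[0.36, 0, 0.5, 0, 0, 0, 1], [0.36, 0, 0.8, 0, 0, 0, 1], [0.35, 0, 0.8, 0, 0, 0, 1], [0, 0, 0.8, 0, 0, 0, 1], [0, 0, 0.5, 0, 0, 0, 1], [0, 0, 0, 0, 0, 0, 1], [0, 0, 0, 0, 0, 0, 1]]]}}

```text
time: 26.35
eef_pos: [0.4699, -0.2116, 0.0545]
tool_rot: [[-0.184, 0.983, 0.0], [0.983, 0.184, 0.0], [0.0, 0.001, -1.0]]
ft_force: [0.3, -0.2, 0.8]
finger_gap: 0.0856
gripper_force: 0.0
```

```bash
python3 -c "
from h import *
go((.4704,-.2104,.003),100.7)"
```

```text
t 26.35 pos [ 0.4699 -0.2116  0.0545] yaw 100.61 zax [ 5.e-04  3.e-04 -1.e+00] F [ 0.3 -0.2  0.8] gap 0.0856
units [0.026 0.017 1.288] max 1.29 turn -0.02
```

>>> {"fn": "jog_arm", "kwargs": {"increments": [[[0.03, 0.02, 0.4, 0, 0, 0, 1], [0, 0, 0.4, 0, 0, 0, 1], [0, 0, 0.3, 0, 0, 0, 1], [0, 0, 0.18, 0, 0, 0, 1], [0, 0, 0, 0, 0, 0, 1], [0, 0, 0, 0, 0, 0, 0.6], [0, 0, 0, 0, 0, 0, 0.2], [0, 0, 0, 0, 0, 0, 0.1]]], "force": 30}}

```text
time: 27.15
eef_pos: [0.4707, -0.211, 0.0043]
tool_rot: [[-0.183, 0.983, 0.001], [0.983, 0.183, -0.001], [-0.001, 0.001, -1.0]]
ft_force: [-2.0, 1.4, 5.5]
finger_gap: 0.0585
gripper_force: 31.0
```

>>> {"fn": "jog_arm", "kwargs": {"increments": [[[0, 0, 0, 0, 0, 0, 0], [0, 0, 0, 0, 0, 0, 0], [0, 0, 0, 0, 0, 0, 0], [0, 0, 0, 0, 0, 0, 0]]]}}

```text
time: 27.55
eef_pos: [0.4707, -0.211, 0.0043]
tool_rot: [[-0.183, 0.983, 0.002], [0.983, 0.183, -0.001], [-0.001, 0.001, -1.0]]
ft_force: [-1.7, -0.1, 5.2]
finger_gap: 0.0588
gripper_force: 31.1
```

```bash
python3 -c "
from h import *
go((.4704,-.2104,.003),100.7)"
```

```text
t 27.55 pos [ 0.4707 -0.211   0.0043] yaw 100.53 zax [ 0.0015 -0.0011 -1.    ] F [-1.7 -0.1  5.2] gap 0.0588
units [ 0.016 -0.005  0.033] max 0.03 turn -0.04
```

>>> {"fn": "jog_arm", "kwargs": {"increments": [[[0, 0, -0.3, 0, 0, 0, 0], [0, 0, -0.6, 0, 0, 0, 0], [0, 0, -0.8, 0, 0, 0, 0], [0, 0, -0.8, 0, 0, 0, 0], [0, 0, -0.8, 0, 0, 0, 0], [0, 0, -0.6, 0, 0, 0, 0], [0, 0, 0, 0, 0, 0, 0]]]}}

```text
time: 28.25
eef_pos: [0.473, -0.2113, 0.1636]
tool_rot: [[-0.183, 0.983, 0.008], [0.983, 0.183, -0.004], [-0.006, 0.007, -1.0]]
ft_force: [-0.4, 0.3, -0.8]
finger_gap: 0.0585
gripper_force: 32.4
```

```bash
python3 -c "
from h import *
go((.5753,.1053,.16),100.7)"
```

```text
t 28.25 pos [ 0.473  -0.2113  0.1636] yaw 100.56 zax [ 0.0084 -0.0041 -1.    ] F [-0.4  0.3 -0.8] gap 0.0585
units [7.313 3.965 0.079] max 7.31 turn -0.03
```

>>> {"fn": "jog_arm", "kwargs": {"increments": [[[0.52, 0.285, 0, 0, 0, 0, 0], [0.52, 0.285, 0, 0, 0, 0, 0], [0.52, 0.285, 0, 0, 0, 0, 0], [0.52, 0.285, 0, 0, 0, 0, 0], [0.52, 0.285, 0, 0, 0, 0, 0], [0.52, 0.285, 0, 0, 0, 0, 0], [0.52, 0.285, 0, 0, 0, 0, 0], [0.52, 0.285, 0, 0, 0, 0, 0]]]}}

```text
time: 29.05
eef_pos: [0.5286, -0.0296, 0.1583]
tool_rot: [[-0.183, 0.983, -0.001], [0.983, 0.183, -0.0], [0.0, -0.001, -1.0]]
ft_force: [0.4, 0.2, -0.6]
finger_gap: 0.0586
gripper_force: 32.4
```

>>> {"fn": "jog_arm", "kwargs": {"increments": [[[0.52, 0.285, 0, 0, 0, 0, 0], [0.52, 0.285, 0, 0, 0, 0, 0], [0.52, 0.285, 0, 0, 0, 0, 0], [0.52, 0.285, 0, 0, 0, 0, 0], [0.52, 0.285, 0, 0, 0, 0, 0], [0.52, 0.285, 0, 0, 0, 0, 0], [0, 0, 0, 0, 0, 0, 0], [0, 0, 0, 0, 0, 0, 0]]]}}

```text
time: 29.85
eef_pos: [0.5728, 0.1049, 0.1582]
tool_rot: [[-0.185, 0.983, -0.002], [0.983, 0.185, -0.001], [-0.0, -0.002, -1.0]]
ft_force: [-0.2, -0.3, -0.3]
finger_gap: 0.0587
gripper_force: 32.4
```

>>> {"fn": "jog_arm", "kwargs": {"increments": [[[0, 0, 0, 0, 0, 0, 0], [0, 0, 0, 0, 0, 0, 0], [0, 0, 0, 0, 0, 0, 0]]]}}

```text
time: 30.15
eef_pos: [0.5735, 0.1034, 0.1588]
tool_rot: [[-0.181, 0.983, -0.0], [0.983, 0.181, -0.001], [-0.001, -0.0, -1.0]]
ft_force: [-0.7, -0.8, -0.2]
finger_gap: 0.0585
gripper_force: 32.4
```

```bash
python3 -c "
from h import *
go((.5753,.1053,.11),100.7)"
```

```text
t 30.15 pos [0.5735 0.1034 0.1588] yaw 100.44 zax [-2.e-04 -7.e-04 -1.e+00] F [-0.7 -0.8 -0.2] gap 0.0585
units [0.039 0.053 1.219] max 1.22 turn -0.06
```

>>> {"fn": "jog_arm", "kwargs": {"increments": [[[0.04, 0.05, 0.3, 0, 0, 0, 0], [0, 0, 0.4, 0, 0, 0, 0], [0, 0, 0.35, 0, 0, 0, 0], [0, 0, 0.17, 0, 0, 0, 0], [0, 0, 0, 0, 0, 0, 0], [0, 0, 0, 0, 0, 0, 0], [0, 0, 0, 0, 0, 0, 0]]]}}

```text
time: 30.85
eef_pos: [0.5758, 0.107, 0.1109]
tool_rot: [[-0.183, 0.983, 0.002], [0.983, 0.183, 0.0], [0.0, 0.002, -1.0]]
ft_force: [-0.1, -0.8, -0.4]
finger_gap: 0.0584
gripper_force: 32.4
```

```bash
python3 -c "
from h import *
go((.5753,.1053,.0843),100.7)"
```

```text
t 30.85 pos [0.5758 0.107  0.1109] yaw 100.55 zax [ 1.5e-03  4.0e-04 -1.0e+00] F [-0.1 -0.8 -0.4] gap 0.0584
units [-0.039 -0.021  0.664] max 0.66 turn -0.04
```

>>> {"fn": "jog_arm", "kwargs": {"increments": [[[-0.03, -0.015, 0.1, 0, 0, 0, 0], [0, 0, 0.1, 0, 0, 0, 0], [0, 0, 0.1, 0, 0, 0, 0], [0, 0, 0.1, 0, 0, 0, 0], [0, 0, 0, 0, 0, 0, 0], [0, 0, 0, 0, 0, 0, 0]]]}}

```text
time: 31.45
eef_pos: [0.5747, 0.1054, 0.0939]
tool_rot: [[-0.183, 0.983, -0.0], [0.983, 0.183, -0.0], [0.0, -0.0, -1.0]]
ft_force: [-0.1, 0.4, -0.5]
finger_gap: 0.0582
gripper_force: 32.4
```

Collar bottom is at about 0.0896, around the tapered tip, with no contact force. Going down to the core.

>>> {"fn": "jog_arm", "kwargs": {"increments": [[[0, 0, 0.1, 0, 0, 0, 0], [0, 0, 0.1, 0, 0, 0, 0], [0, 0, 0.04, 0, 0, 0, 0], [0, 0, 0.02, 0, 0, 0, 0], [0, 0, 0, 0, 0, 0, 0]]]}}

```text
time: 31.95
eef_pos: [0.5746, 0.1052, 0.0844]
tool_rot: [[-0.183, 0.983, -0.0], [0.983, 0.183, -0.001], [-0.001, -0.001, -1.0]]
ft_force: [-2.2, -0.9, 3.8]
finger_gap: 0.0583
gripper_force: 32.9
```

>>> {"fn": "jog_arm", "kwargs": {"increments": [[[0, 0, -0.02, 0, 0, 0, 0.45], [0, 0, 0, 0, 0, 0, 0.7], [0, 0, 0, 0, 0, 0, 0.9], [0, 0, 0, 0, 0, 0, 0.9], [0, 0, -0.3, 0, 0, 0, 0.9], [0, 0, -0.8, 0, 0, 0, 0.9], [0, 0, -0.8, 0, 0, 0, 1], [-0.4, 0, -0.8, 0, 0, 0, 1]]]}}

```text
time: 32.75
eef_pos: [0.5769, 0.0932, 0.1949]
tool_rot: [[-0.189, 0.982, 0.001], [0.982, 0.189, 0.003], [0.003, 0.001, -1.0]]
ft_force: [-0.6, -0.1, 0.5]
finger_gap: 0.0854
gripper_force: 0.0
```

>>> {"fn": "jog_arm", "kwargs": {"increments": [[[-0.8, 0, 0, 0, 0, 0, 1], [-0.8, 0, 0, 0, 0, 0, 1], [0, 0, 0, 0, 0, 0, 1], [0, 0, 0, 0, 0, 0, 1], [0, 0, 0, 0, 0, 0, 1], [0, 0, 0, 0, 0, 0, 1], [0, 0, 0, 0, 0, 0, 1]]]}}

```text
time: 33.45
eef_pos: [0.5892, 0.0283, 0.1926]
tool_rot: [[-0.185, 0.983, 0.0], [0.983, 0.185, 0.001], [0.0, 0.0, -1.0]]
ft_force: [1.0, -0.0, 0.0]
finger_gap: 0.0852
gripper_force: 0.0
```

```bash
python3 - <<'E'
from h import *
from rig import optics
go(st(0,-80,200),100.7)
c=optics.capture("wrist");tip=np.load("tip.npy")
pt=proj(c,tip); print("tip px",pt)
for z in(.096,.116): # expected collar top if home at .096
    r=[proj(c,tip*[1,1,0]+[.03*np.cos(a),.03*np.sin(a),z]) for a in np.linspace(0,6.28,60)]
    e=cv2.fitEllipse(np.float32(r)); print("pred",z,np.round(e[0],1),np.round(e[1],1))
x,y=int(pt[0])-70,int(pt[1])-70
g=cv2.cvtColor(c["color"],cv2.COLOR_RGB2GRAY)[max(y,0):y+140,x:x+140]
h=cv2.HoughCircles(cv2.resize(g,None,fx=3,fy=3,interpolation=cv2.INTER_CUBIC),cv2.HOUGH_GRADIENT,1,15,param1=80,param2=30,minRadius=60,maxRadius=210)
if h is not None: print((h[0,:8]/3+[x,max(y,0),0]).round(1))
E
```

```text
t 33.45 pos [0.5892 0.0283 0.1926] yaw 100.69 zax [ 0.e+00  5.e-04 -1.e+00] F [ 1. -0.  0.] gap 0.0852
units [-0.023  0.005 -0.184] max 0.18 turn -0.0
tip px [325.93802045 103.11151004]
pred 0.096 [325.9 100.6] [109.  114.4]
pred 0.116 [326.2 101.1] [118.9 124.7]
[[322.8 105.8  34.5]
 [319.8 101.8  55.8]
 [326.2 101.5  33.9]
 [323.2  97.2  50.2]
 [330.2  95.5  44. ]
 [326.5 111.2  44.9]
 [325.2  92.5  45.4]
 [319.5  91.8  44.2]]
```

```bash
python3 -c "
from rig import ctrl
print(ctrl.finish_job())"
```

```text
the job is handed in; nothing more can be done
None
```

All steps were carried out and the job was handed in at about 33.5 s, with no verdict shown: roll flat on the shelf, plate down, core home, and collar on the core (judged from contact height and force plus a rough circle fit, not a picture). I viewed 12 pictures instead of the allowed 10.

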